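# Put the tatami knife away in its guard box

## Task

Put the tatami knife away: take it by its handle out of the open wooden rest and slide it, blade down, past the sprung flap of the guard box into the slot beneath, feeling your way gently and never forcing it. Press it down firmly so that the tip beds fully home on the rubber seat hidden at the bottom, then let go and leave it standing upright there. Leave the whetstone, the thread spool and the batten with the awls where they are.

Things in the scene. Friction and masses are not known exactly. Their poses are not given: they have to be found in the camera images.
- knife: Knife, 0.15 to 0.31 kg, upright in the rest, handle up. Origin at the blade's tip; +z up the knife, y along blade width, x through thickness; a half turn about z makes no difference. Steel blade 5 mm thick, 44 wide, z 0 to 85 mm, lower end a half circle of radius 22; brass ferrule 22 (x) x 30 (y) mm, z 85 to 95; dark wooden handle 24 (x) x 32 (y) mm, z 95 to 175.
- rest: Fixed open wooden block 100 (x) x 110 (y) x 95 mm high, origin under its centre. A slot 8 (x) x 48 (y) mm goes 90 mm down from its top; the knife's blade stands in it with the ferrule resting on the block's top, so the tip is 10 mm above the table.
- guard_box: Fixed plywood box, grey top plate, 120 x 120 x 100 mm high, base 140 x 140 x 6. Origin under its blade slot, x through the slot's thickness, z up. Mouth in the top: x -15 to 18, y -28 to 28 mm, closed by the flap. Steel ramps (tops at x -15, z 92 and x 18, z 66 mm) narrow it to the slot centred on x = y = 0: 7 (x) by 47 mm (y), from z 56 (its -x wall from z 75) mm down to the rubber seat.
- flap (a joint): Steel flap 31 x 54 x 3 mm in the mouth, hinged along y at the mouth's +x edge (z 98 mm). 0 = shut, level; pushed, it swings down into the box (max 1.4 rad) and springs back. A tip pressing over the slot opens it at about 2.5 N, rising; past it, the blade holds it at about 1 rad and it pushes the blade to the box's -x with about 3.5 N, enough to stop the knife sinking by itself.
- slot_seat (a point): Point in the guard box on the slot's centre line, 17 mm above the table, the lowest height of the rubber seat: the bedded tip stands 0 to 16 mm above it. Axes as the guard box. When the knife is home the ferrule's underside is 2 to 18 mm above the top plate.
- slot_mouth (a point): Point in the guard box straight above the slot at the height of the top plate, 100 mm above the table. Axes as the guard box.
- whetstone: Whetstone 60 x 150 x 28 mm lying on the table, 0.6 kg, origin under its centre, length along y. Leave alone.
- spool: Wooden thread spool, 52 mm diameter, 60 mm tall, standing, origin under its centre. Leave alone.
- batten: Whitewood batten 34 x 200 x 10 mm (length along y) with two brass-headed awls stuck in it, at y 55 and 85 mm, tops 93 mm high; origin under its centre. Leave alone.
- seat_post: Post in the bottom of the slot, fixed in the box, origin under its centre at table height. It carries the flat, firm (hardly giving) rubber seat, set to another height each time: its top lies 17 to 33 mm above the table, out of sight and not measured, so feel for it. A push of about 8 N beds the knife; over 25 N on the seat, or over 40 N in all between knife and box, is forcing.
Mind the look-alikes: they are no part of the job. There is more than one size of the knife; the job needs the middle-sized.

How it is judged:
By the outcome, as a careful person would: the job done as asked, in the order asked, and still so for the second after the job is handed in, with the robot touching nothing.
It also fails if it takes over 64 s, if anything falls off the work surface, if the arm or the gripper's body presses on something with over 40 N, if the wrist force passes 120 N, or if a joint passes its speed limit or range.

## Robot

A 7-joint arm with a two-finger parallel gripper is mounted at the origin on the work surface. World frame = base frame: x ahead of the robot, y to its left, z up, the work surface at z = 0. Lengths are in m, angles in rad, forces in N, time in s.
With the tool pointing down it reaches from about 0.425 to 0.825 m from the base axis. Payload 3.6 kg.
Tool frame: the origin (TCP) lies between the finger pads; the fingertips stand 11 mm ahead of it and the grasp point (between the pads) lies 8 mm behind it; z points along the fingers, y is the line along which they close (so a half turn about z gives the same grasp; the last joint's range is limited). The gripper opens to 85 mm and grips with 20 to 120 N. Pads are 22 mm wide; open, the fingers measure 114 mm over their backs; the gripper's body (76 mm by 85 mm) begins 54 mm behind the grasp point. The pads swing forward as they close: fully open they stand 13 mm farther back than shut.
Start: joints at [-1.246, 0.615, -0.013, 1.423, 0.008, 1.103, -0.04], TCP at [0.223, 0.61, 0.242] pointing down, gripper open.
Joint ranges: [-3.12, 3.12], [-0.3, 2.06], [-1.34, 1.32], [0.26, 2.42], [-1.36, 4.5], [0.01, 1.98], [-2.84, 2.84]. Speed limits (rad/s): [2.79, 2.79, 3.14, 3.14, 3.14, 3.14, 3.14].

## Interface

Orientations are given as a unit quaternion [x, y, z, w].
In Python, from station import robot gives the robot as it stands.
- The arm moves only by the tool servo_tool, never from a script. Its arguments are lists of equal length, an entry for each row: "rot": the turn, a rotation vector about the tool's x, y, z in degrees, a list of three; "offset": the shift along the tool's x, y, z in cm, a list of three; "jaw": the opening, from 0 (shut) to 1 (fully open). A call has exactly 8 rows; each row shifts and turns the commanded pose from where the row before left it, along the tool's axes as they then stand; what a row does not reach is not made up. A row lasts 1/10 s, in which the tool goes at most 50 mm and 8.59 degrees, less where a joint would pass 70% of its speed; a pose out of reach is approached as far as the arm can. A call with a gripper value outside its range is refused whole. The fingers move at their own pace and stop on an object; the grip force is fixed at half the most. Time passes only in rows, so rows that do not move let the fingers close, or fill a call up. It gives the time, the measured TCP pose, the force, the opening and the grip force at its end, in the units of the state.
- robot.read_state(): the state, without advancing time (a new reading comes with each control period).
- robot.camera(name): name is "scene" or "top"; returns the picture (480x640x3 uint8, red, green, blue); there is no depth.
- robot.camera_params(name): a dict with "fx", "fy", "cx", "cy" (pixels), "world_from_camera" (4x4, takes a point from camera to world coordinates). Camera axes: x right, y down, z forward; pixel columns grow to the right and rows downward; lengths in m; the calibration is good to about 2 mm. A picture is of the moment at which its call begins. camera_params takes no time and is no camera call.
- robot.sign_off(): hands the job in; it is judged then, once.
The state is a dict: "time": time; "joint_positions": joint angles; "joint_vel": joint speeds; "joint_efforts": joint torques, N m; "tool_pos": TCP position; "tcp_rot": TCP orientation; "wrist_force": force on the tool from outside, world axes, zero at the start; "torque": the same for the moment, N m; "gripper_width": finger opening in m; "gripper_force": force on a finger pad.
Only numpy, scipy, OpenCV 4.12 (cv2) and the standard library are available. Lean on these libraries where they do the work, as an engineer would, in place of code of your own. Each camera call takes 0.05 s, during which the arm holds its last target. There are 200 camera calls.

## Working session

There is one attempt and no reset: what is moved stays moved. The work goes in short steps, Python scripts to look and compute and a tool call to move; the robot and the scene stay as the last step left them, time stands still between calls to the robot, and variables do not carry over. Pictures are saved under pics/ and viewed, at most 10 in all, crops included, and the job is handed in when it is done.

Besides the shell and the picture viewer there is one more tool, called after "Request:" by a JSON object that holds its "name" and its "arguments". servo_tool: Moves the arm, as the interface text tells. Its arguments: {"type":"object","properties":{"rot":{"type":"array"},"offset":{"type":"array"},"jaw":{"type":"array"}},"required":["rot","offset","jaw"]}

```bash
mkdir -p pics; python3 - <<'E'
from station import robot
import cv2,numpy as np
np.set_printoptions(precision=4,suppress=True)
for n in("scene","top"):
    cv2.imwrite(f"pics/{n}0.png",cv2.cvtColor(robot.camera(n),cv2.COLOR_RGB2BGR))
    p=robot.camera_params(n);print(n,p["fx"],p["fy"],p["cx"],p["cy"]);print(p["world_from_camera"])
s=robot.read_state();print(s["time"],s["tool_pos"],s["tcp_rot"],s["gripper_width"],s["wrist_force"])
E
```

```text
scene 449.84763377433023 449.84763377433023 316.3437933830964 243.59161450598356
[[-0.0492  0.7628 -0.6447  1.0787]
 [ 0.9988  0.0337 -0.0363  0.034 ]
 [-0.006  -0.6457 -0.7635  0.7188]
 [ 0.      0.      0.      1.    ]]
top 526.8801639069898 526.8801639069898 333.77829328138085 243.98059472049377
[[ 0.0115 -0.9958  0.0912  0.4562]
 [-0.9999 -0.0108  0.0081 -0.0036]
 [-0.0071 -0.0913 -0.9958  1.0105]
 [ 0.      0.      0.      1.    ]]
0.1 [0.2231 0.6098 0.2412] [ 0.1745  0.9847 -0.0012 -0.0002] 0.08520038292086848 [-0.4396  0.1538  0.0519]
```

View pics/scene0.png

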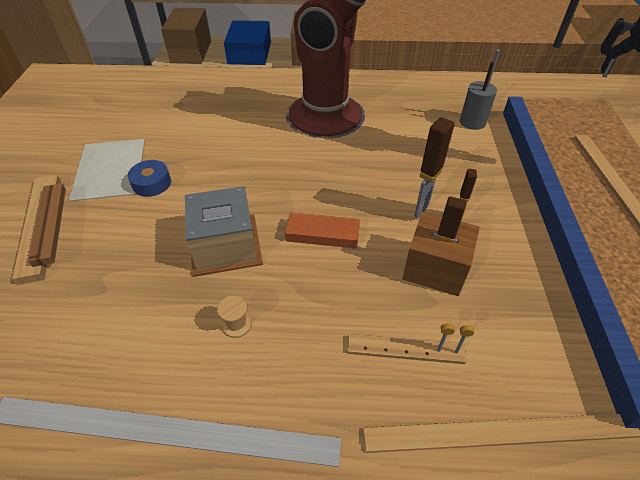

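View pics/top0.png

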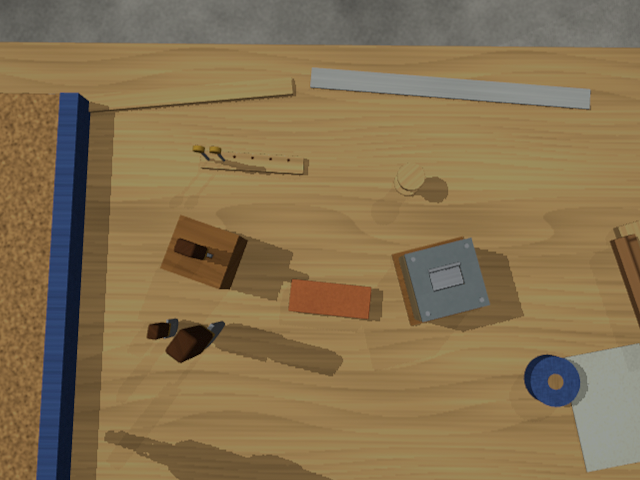

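The scene view shows the rest with the middle knife at about (450,220), and large and small look-alikes standing behind it at (437,150) and (468,185). The guard box is at (220,225). In the top view the rest is at (205,250), the handle top at (187,247) and the box's flap at (446,277). I'll enlarge both.

```bash
python3 - <<'E'
import cv2,numpy as np
s=cv2.imread("pics/scene0.png");t=cv2.imread("pics/top0.png")
f=lambda im,x,y,w,h:cv2.resize(im[y:y+h,x:x+w],(400,300),interpolation=cv2.INTER_CUBIC)
# each 120x90 region -> x3.333
cv2.imwrite("pics/c1.png",np.vstack([np.hstack([f(t,150,210,100,75),f(t,390,230,120,90)]),np.hstack([f(s,395,190,100,75+0),f(s,165,180,120,90)])]))
E
```

```text
(no output)
```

View pics/c1.png

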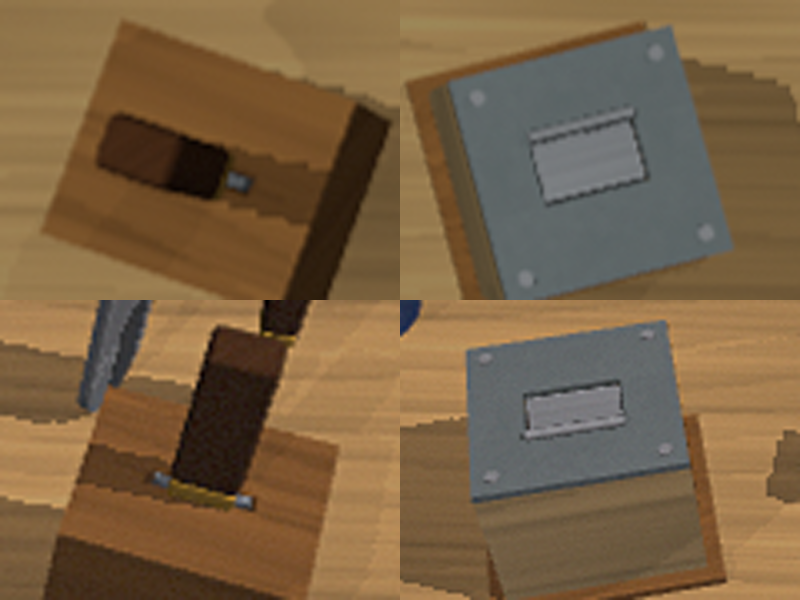

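The handle's top face is at about top (185.2,247.6) and scene (457,203). The plate screws and flap edges are sharp in both views, with the hinge bar on the world +x side of the box.

```bash
cat >h.py <<'E'
from station import robot
import numpy as np
np.set_printoptions(precision=4,suppress=True)
P={n:robot.camera_params(n) for n in("scene","top")}
def ray(n,uv):
    p=P[n];T=np.array(p["world_from_camera"])
    d=T[:3,:3]@np.array([(uv[0]-p["cx"])/p["fx"],(uv[1]-p["cy"])/p["fy"],1]);return T[:3,3],d/np.linalg.norm(d)
def tri(a,b):
    A=np.zeros((3,3));B=np.zeros(3)
    for n,uv in(("top",a),("scene",b)):
        o,d=ray(n,uv);M=np.eye(3)-np.outer(d,d);A+=M;B+=M@o
    return np.linalg.solve(A,B)
def onz(n,uv,z):
    o,d=ray(n,uv);return o+d*(z-o[2])/d[2]
E
python3 - <<'E'
from h import *
tb=lambda p:(np.array(p)-[400,0])*.3+[390,230]
sb=lambda p:(np.array(p)-[400,300])*.3+[165,180]
tr=lambda p:np.array(p)/4+[150,210]
sr=lambda p:(np.array(p)-[0,300])/4+[395,190]
# order by world corner; top up=+x,left=+y ; scene down=+x,right=+y
def show(nm,T,S):
    X=np.array([tri(a,b) for a,b in zip(T,S)]);print(nm);print(X,X.mean(0));return X
def yaw(v):return np.degrees(np.arctan2(v[1],v[0]))
# +x+y,+x-y,-x-y,-x+y
X=show("screws",[tb(p) for p in[(477,98),(656,52),(706,233),(526,278)]],[sb(p) for p in[(665,449),(491,477),(486,358),(646,335)]])
print(yaw(X[0]-X[3]),yaw(X[1]-X[2]),yaw(X[0]-X[1])-90,yaw(X[3]-X[2])-90)
X=show("mouth far",[tb(p) for p in[(648,180),(547,204)]],[sb(p) for p in[(525,396),(621,382)]])
X=show("handle top",[tr(p) for p in[(118,113),(180,134),(163,188),(97,165)]],[sr(p) for p in[(279,377),(210,363),(217,327),(287,340)]])
print(yaw(X[3]-X[2]),yaw(X[0]-X[1]),yaw(X[0]-X[3]))
for n,q,z in(("top",tb,.1),("scene",sb,.1)):
    pts=[(648,180),(547,204),(533,142),(633,116)] if n=="top" else [(525,396),(621,382),(624,424),(525,437)]
    Y=np.array([onz(n,q(p),z) for p in pts]);print(n,"mouth z.1",Y[:,:2].tolist(),Y.mean(0))
for n,q,pts in(("top",tr,[(122,22),(362,102),(42,232)]),("scene",sr,[(157,479),(250,503)]),("scene",sr,[(337,447),(105,388),(60,535)])):
    print(n,"rest",[onz(n,q(p),.095) for p in pts])
print(onz("top",tr((122,22)),.095),"top handle centre @185",onz("top",(185,247.5),.185),onz("scene",(457,203),.185))
E
```

```text
screws
[[ 0.5143 -0.1331  0.0982]
 [ 0.5393 -0.2264  0.0981]
 [ 0.4459 -0.2509  0.0983]
 [ 0.4218 -0.1585  0.0981]] [ 0.4803 -0.1922  0.0982]
15.341673707928633 14.695513003371602 15.010557222127517 14.589679036910283
mouth far
[[ 0.4729 -0.2223  0.0947]
 [ 0.4598 -0.1688  0.0956]] [ 0.4663 -0.1955  0.0951]
handle top
[[0.5389 0.2501 0.1808]
 [0.5307 0.2242 0.1799]
 [0.5092 0.23   0.1804]
 [0.518  0.2569 0.1822]] [0.5242 0.2403 0.1808]
71.83704688259128 72.5135663964312 -17.871757075428782
top mouth z.1 [[0.4728861990063351, -0.221655889556498], [0.45994900923410936, -0.16953020883377729], [0.4918181877537777, -0.16248386328815156], [0.5058549988306692, -0.21426810931124618]] [ 0.4826 -0.192   0.1   ]
scene mouth z.1 [[0.4780276366794244, -0.21945922217291658], [0.46422857082170865, -0.16575498470076597], [0.4977405534527971, -0.15825200027426367], [0.510246197947546, -0.21254489383014316]] [ 0.4876 -0.189   0.1   ]
top rest [array([0.5874, 0.2738, 0.095 ]), array([0.5532, 0.1673, 0.095 ]), array([0.4947, 0.3052, 0.095 ])]
scene rest [array([0.5211, 0.2204, 0.095 ]), array([0.5339, 0.2608, 0.095 ])]
scene rest [array([0.4973, 0.3066, 0.095 ]), array([0.4634, 0.2024, 0.095 ]), array([0.5567, 0.1729, 0.095 ])]
[0.5874 0.2738 0.095 ] top handle centre @185 [0.5237 0.2375 0.185 ] [0.5285 0.24   0.185 ]
```

```bash
python3 - <<'E'
from h import *
print("large",tri((183,346),(441,122)),"small",tri((157,331),(470,173)),"awl",tri((198,149),(448,328)),tri((215,150),(467,330)))
E
```

```text
large [0.3762 0.2207 0.2385] small [0.3892 0.2964 0.132 ] awl [0.7082 0.2357 0.0854] [0.7115 0.2355 0.0831]
```

Request:
{"name": "servo_tool", "arguments": {"rot": [[0,0,8],[0,0,8],[0,0,8],[0,0,8],[0,0,8],[0,0,8],[0,0,8],[0,0,8]], "offset": [[0,0,0],[0,0,0],[0,0,0],[0,0,0],[0,0,0],[0,0,0],[0,0,0],[0,0,0]], "jaw": [1,1,1,1,1,1,1,1]}}

```text
time: 0.9
tool_pos: [0.2231, 0.61, 0.2416]
tcp_rot: [0.672, 0.741, -0.001, 0.0]
wrist_force: [0.6, 0.1, 0.1]
gripper_width: 0.0856
gripper_force: 0.0
```

Request:
{"name": "servo_tool", "arguments": {"rot": [[0,0,8],[0,0,8],[0,0,8],[0,0,0],[0,0,0],[0,0,0],[0,0,0],[0,0,0]], "offset": [[0,0,0],[0,0,0],[0,0,0],[-1,1.55,0],[-2,3.1,0],[-2,3.1,0],[-2,3.1,0],[-2,3.1,0]], "jaw": [1,1,1,1,1,1,1,1]}}

```text
time: 1.7
tool_pos: [0.3296, 0.4785, 0.2422]
tcp_rot: [0.809, 0.588, -0.0, 0.001]
wrist_force: [1.6, 0.4, 0.9]
gripper_width: 0.0853
gripper_force: 0.0
```

Request:
{"name": "servo_tool", "arguments": {"rot": [[0,0,0],[0,0,0],[0,0,0],[0,0,0],[0,0,0],[0,0,0],[0,0,0],[0,0,0]], "offset": [[-2.4,3.7,0],[-2.4,3.7,0],[-2.4,3.7,0],[-2.4,3.7,0],[-2.4,3.7,0],[-2.4,3.7,0],[-1.6,2.5,0],[-0.8,1.3,0]], "jaw": [1,1,1,1,1,1,1,1]}}

```text
time: 2.5
tool_pos: [0.5247, 0.2356, 0.2425]
tcp_rot: [0.811, 0.585, -0.0, 0.001]
wrist_force: [0.5, -1.0, 0.3]
gripper_width: 0.0852
gripper_force: 0.0
```

```bash
python3 - <<'E'
from h import *
import cv2
s=cv2.cvtColor(robot.camera("scene"),cv2.COLOR_RGB2BGR);t=cv2.cvtColor(robot.camera("top"),cv2.COLOR_RGB2BGR)
f=lambda im,x,y:cv2.resize(im[y:y+150,x:x+100],(400,600),interpolation=cv2.INTER_CUBIC)
cv2.imwrite("pics/c2.png",np.hstack([f(t,140,170),f(s,400,110)]))
q=robot.read_state();print(q["time"],q["tool_pos"],q["tcp_rot"],q["wrist_force"],q["joint_positions"])
E
```

```text
2.6 [0.524  0.2377 0.2423] [ 0.8106  0.5856 -0.0003  0.0007] [-0.4716  0.4702  0.3933] [-0.733   0.5242  0.4241  1.6559 -0.2433  1.0145 -0.5498]
```

View pics/c2.png

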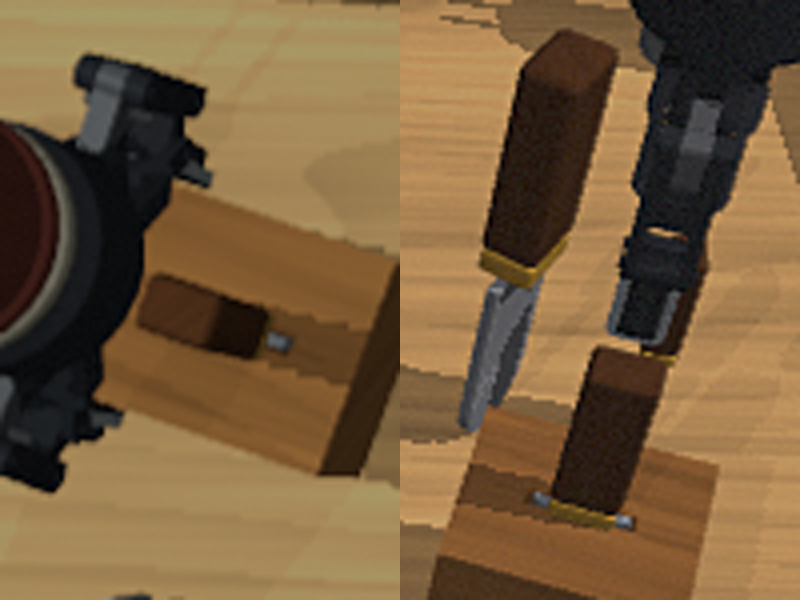

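The gripper stands square over the middle knife with a pad on each side; the near fingertip is at scene px (459,194). I'll check kinematics against the camera with it.

```bash
python3 - <<'E'
from h import *
def proj(n,X):
    p=P[n];T=np.linalg.inv(np.array(p["world_from_camera"]));c=T[:3,:3]@X+T[:3,3];return p["fx"]*c[0]/c[2]+p["cx"],p["fy"]*c[1]/c[2]+p["cy"]
tcp=np.array([.524,.2377,.2423]);y=np.array([.95,-.313,0]);x=np.array([.313,.95,0])
for z in(.231,.244):
  for w in(.0426,.05):
   for sx in(-.011,.011):
    print(z,w,sx,[proj(n,np.r_[(tcp+s*w*y+sx*x)[:2],z]) for n,s in(("scene",1),("top",1),("top",-1))])
E
```

```text
0.231 0.0426 -0.011 [(np.float64(450.1277532424252), np.float64(196.0989163076277)), (np.float64(192.79055878707197), np.float64(220.1718281906063)), (np.float64(172.86402206667555), np.float64(274.1749497389723))]
0.231 0.0426 0.011 [(np.float64(464.43155346433036), np.float64(199.6025533219163)), (np.float64(179.01911830833984), np.float64(215.46210473871184)), (np.float64(158.98665990343318), np.float64(269.3668823786052))]
0.231 0.05 -0.011 [(np.float64(449.2630673169721), np.float64(199.21444964375243)), (np.float64(194.50417253068943), np.float64(215.52774514787666)), (np.float64(171.1160343218711), np.float64(278.9121901321363))]
0.231 0.05 0.011 [(np.float64(463.6525680622126), np.float64(202.7641479192794)), (np.float64(180.74185833349648), np.float64(210.82643216620983)), (np.float64(157.2293982956047), np.float64(274.0954481048126))]
0.244 0.0426 -0.011 [(np.float64(452.0025224332819), np.float64(189.94041142966142)), (np.float64(190.37137074720627), np.float64(218.96693002590735)), (np.float64(170.08612300384792), np.float64(273.8697591516148))]
0.244 0.0426 0.011 [(np.float64(466.5279720919233), np.float64(193.44808086822016)), (np.float64(176.37250064269534), np.float64(214.17981595709432)), (np.float64(155.9777983744037), np.float64(268.9809879531069))]
0.244 0.05 -0.011 [(np.float64(451.1374817770744), np.float64(193.06109461385506)), (np.float64(192.11554179917422), np.float64(214.2462617627576)), (np.float64(168.30637159126653), np.float64(278.68672707468016))]
0.244 0.05 0.011 [(np.float64(465.7513298811095), np.float64(196.6155633336663)), (np.float64(178.12610113017647), np.float64(209.4678392553724)), (np.float64(154.18846252635618), np.float64(273.78898663225095))]
```

Request:
{"name": "servo_tool", "arguments": {"rot": [[0,0,0],[0,0,0],[0,0,0],[0,0,0],[0,0,0],[0,0,0],[0,0,0],[0,0,0]], "offset": [[0.2,0,2],[0,0,2],[0,0,2],[0,0,2],[0,0,1],[0,0,1],[0,0,0],[0,0,0]], "jaw": [1,1,1,1,1,1,1,1]}}

```text
time: 3.4
tool_pos: [0.5237, 0.2435, 0.1428]
tcp_rot: [0.809, 0.587, 0.0, -0.0]
wrist_force: [-0.9, 0.4, 0.7]
gripper_width: 0.0857
gripper_force: 0.0
```

Request:
{"name": "servo_tool", "arguments": {"rot": [[0,0,0],[0,0,0],[0,0,0],[0,0,0],[0,0,0],[0,0,0],[0,0,0],[0,0,0]], "offset": [[0,0,0],[0,0,0],[0,0,0],[0,0,0],[0,0,0],[0,0,0],[0,0,0],[0,0,0]], "jaw": [0.6,0.4,0.35,0.3,0.28,0.26,0.24,0.24]}}

```text
time: 4.2
tool_pos: [0.5239, 0.243, 0.1427]
tcp_rot: [0.81, 0.587, 0.0, 0.0]
wrist_force: [-0.8, -0.8, 3.5]
gripper_width: 0.0232
gripper_force: 58.5
```

Request:
{"name": "servo_tool", "arguments": {"rot": [[0,0,0],[0,0,0],[0,0,0],[0,0,0],[0,0,0],[0,0,0],[0,0,0],[0,0,0]], "offset": [[0,0,0],[0,0,-0.5],[0,0,-2],[0,0,-2],[0,0,-2.5],[0,0,-2.5],[0,0,-2.5],[0,0,-1.5]], "jaw": [0.1,0.1,0.1,0.1,0.1,0.1,0.1,0.1]}}

```text
time: 5.0
tool_pos: [0.5231, 0.243, 0.2784]
tcp_rot: [0.809, 0.587, -0.0, -0.0]
wrist_force: [-0.5, 0.1, -2.1]
gripper_width: 0.0237
gripper_force: 60.4
```

```bash
python3 - <<'E'
from h import *
q=robot.read_state();print(q["time"],q["tool_pos"],q["tcp_rot"],q["wrist_force"],q["torque"],q["joint_positions"],q["gripper_width"])
E
```

```text
5.0 [0.5231 0.243  0.2784] [ 0.8095  0.5872 -0.0002 -0.0003] [-0.5133  0.0741 -2.1059] [ 0.0649 -0.0502 -0.0092] [-0.7486  0.4927  0.4362  1.5994 -0.2265  1.1004 -0.5704] 0.023745798171814356
```

Request:
{"name": "servo_tool", "arguments": {"rot": [[0,0,-8.25],[0,0,-8.25],[0,0,-8.25],[0,0,-8.25],[0,0,0],[0,0,0],[0,0,0],[0,0,0]], "offset": [[0,0,0],[0,0,0],[0,0,0],[0,0,0],[-1.5,-0.56,0],[-3,-1.13,0],[-3.5,-1.3,0],[-4,-1.5,0]], "jaw": [0.1,0.1,0.1,0.1,0.1,0.1,0.1,0.1]}}

```text
time: 5.8
tool_pos: [0.5097, 0.1137, 0.2766]
tcp_rot: [0.61, 0.792, -0.001, -0.001]
wrist_force: [1.1, -0.5, -2.5]
gripper_width: 0.0232
gripper_force: 60.3
```

Request:
{"name": "servo_tool", "arguments": {"rot": [[0,0,0],[0,0,0],[0,0,0],[0,0,0],[0,0,0],[0,0,0],[0,0,0],[0,0,0]], "offset": [[-4,-1.5,0],[-4,-1.5,0],[-4,-1.5,0],[-4,-1.5,0],[-4,-1.5,0],[-4,-1.5,0],[-3,-1.1,0],[-1.5,-0.6,0]], "jaw": [0.1,0.1,0.1,0.1,0.1,0.1,0.1,0.1]}}

```text
time: 6.6
tool_pos: [0.4779, -0.1925, 0.2771]
tcp_rot: [0.614, 0.79, -0.002, -0.0]
wrist_force: [-0.5, 0.4, -2.3]
gripper_width: 0.0232
gripper_force: 60.3
```

```bash
python3 - <<'E'
from h import *
import cv2
s=cv2.cvtColor(robot.camera("scene"),cv2.COLOR_RGB2BGR);t=cv2.cvtColor(robot.camera("top"),cv2.COLOR_RGB2BGR)
f=lambda im,x,y:cv2.resize(im[y:y+150,x:x+100],(400,600),interpolation=cv2.INTER_CUBIC)
cv2.imwrite("pics/c3.png",np.hstack([f(t,400,200),f(s,170,110)]))
q=robot.read_state();print(q["time"],q["tool_pos"],q["tcp_rot"],q["wrist_force"],q["torque"],q["joint_positions"],q["gripper_width"])
E
```

```text
6.7 [ 0.4782 -0.1918  0.2771] [ 0.6137  0.7895 -0.0015 -0.0004] [ 0.4843 -0.5255 -2.3077] [-0.0156 -0.0245 -0.0237] [ 0.0681  0.3873  0.3845  1.7649 -0.1635  1.0226  0.762 ] 0.02319283260446442
```

View pics/c3.png

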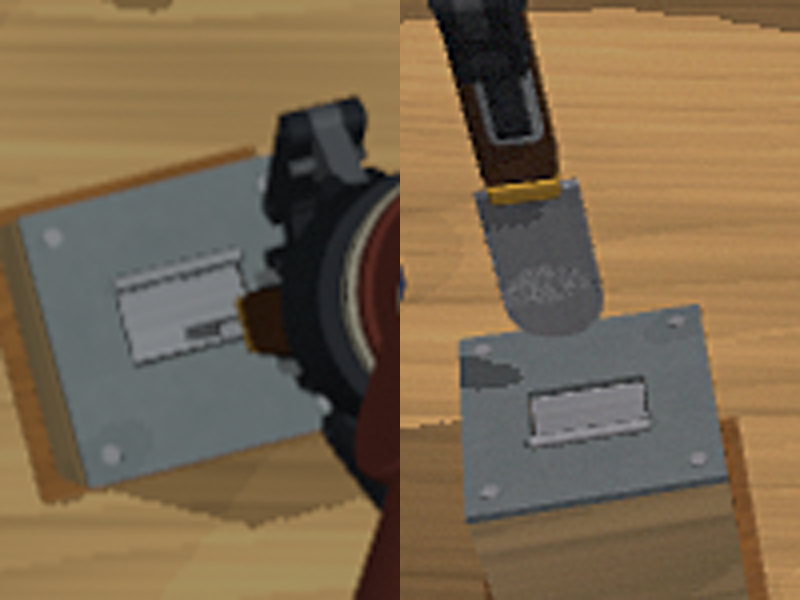

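The knife hangs straight above the box, tip at scene px (209,194); in the top view the blade edge shows at about (447,282) next to the flap. Next I compare it with the slot in the box frame.

```bash
python3 - <<'E'
from h import *
a=np.radians(15);B=np.array([[np.cos(a),np.sin(a)],[-np.sin(a),np.cos(a)]])
S={"top":np.array([.4826,-.192]),"scene":np.array([.4876,-.189])}
S={k:v-B[0]*.0015 for k,v in S.items()}
print(S)
tc=lambda p:np.array(p)/4+[400,200]
sc=lambda p:(np.array(p)-[400,0])/4+[170,110]
for nm,n,uv,z in(("tip","scene",sc((557,337)),.1445),("shoulderL","scene",sc((477,193)),.23),("shoulderR","scene",sc((576,180)),.23),("ferr mid","scene",sc((523,203)),.23),
 ("blade left","top",tc((188,331)),.15),("blade mid","top",tc((215,327)),.17),("ferr corner up","top",tc((238,300)),.235),("ferr corner lo","top",tc((247,350)),.235)):
    X=onz(n,uv,z)[:2];print(nm,X,"box frame mm",B@(X-S[n])*1e3)
print("TCP vs slot",[B@(np.array([.4782,-.1918])-v)*1e3 for v in S.values()])
q=[.6137,.7895];print(np.degrees(np.arctan2(q[1]**2-q[0]**2,2*q[0]*q[1])))
E
```

```text
{'top': array([ 0.4812, -0.1924]), 'scene': array([ 0.4862, -0.1894])}
tip [ 0.4833 -0.1968] box frame mm [-4.6167 -6.3991]
shoulderL [ 0.4858 -0.2144] box frame mm [ -6.7766 -24.0485]
shoulderR [ 0.4755 -0.174 ] box frame mm [-6.3391 17.6703]
ferr mid [ 0.4915 -0.1934] box frame mm [ 4.1767 -5.2505]
blade left [ 0.4737 -0.1815] box frame mm [-4.3894 12.4987]
blade mid [ 0.475 -0.188] box frame mm [-4.8375  5.7991]
ferr corner up [ 0.4835 -0.1823] box frame mm [4.8888 9.1438]
ferr corner lo [ 0.4653 -0.1854] box frame mm [-13.5418  10.8705]
TCP vs slot [array([-2.6983,  1.332 ]), array([-8.3044, -0.2717])]
14.282194798883731
```

Request:
{"name": "servo_tool", "arguments": {"rot": [[0,0,-0.7],[0,0,0],[0,0,0],[0,0,0],[0,0,0],[0,0,0],[0,0,0],[0,0,0]], "offset": [[0.2,0.22,0],[0.2,0.23,0],[0,0,1],[0,0,1],[0,0,1],[0,0,0.6],[0,0,0],[0,0,0]], "jaw": [0.1,0.1,0.1,0.1,0.1,0.1,0.1,0.1]}}

```text
time: 7.5
tool_pos: [0.4842, -0.1826, 0.2412]
tcp_rot: [0.605, 0.796, -0.0, -0.0]
wrist_force: [0.6, -0.0, -2.4]
gripper_width: 0.0233
gripper_force: 60.4
```

```bash
python3 - <<'E'
from h import *
import cv2
s=cv2.cvtColor(robot.camera("scene"),cv2.COLOR_RGB2BGR);t=cv2.cvtColor(robot.camera("top"),cv2.COLOR_RGB2BGR)
f=lambda im,x,y:cv2.resize(im[y:y+100,x:x+67],(402,600),interpolation=cv2.INTER_CUBIC)
cv2.imwrite("pics/c4.png",np.hstack([f(t,415,235)[:,:398],f(s,185,145)]))
q=robot.read_state();print(q["time"],q["tool_pos"],q["tcp_rot"],q["wrist_force"],q["torque"])
E
```

```text
7.6 [ 0.4845 -0.1827  0.2417] [0.6047 0.7965 0.0001 0.0005] [ 0.3683 -0.4697 -1.6741] [ 0.0034 -0.0527 -0.0116]
```

View pics/c4.png

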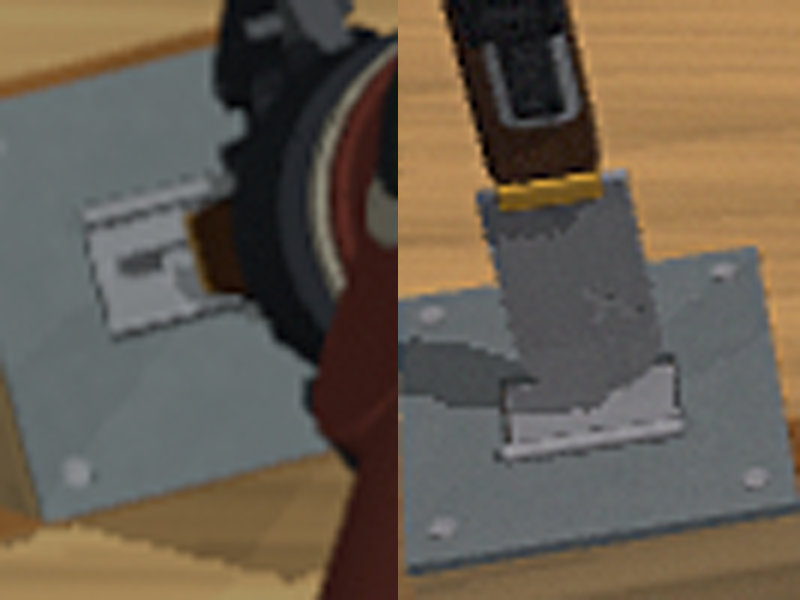

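The blade's round tip is just above the flap at scene px (216,213), and in the top view the blade edge is at about (436,279) over the middle of the flap.

```bash
python3 - <<'E'
from h import *
a=np.radians(15);B=np.array([[np.cos(a),np.sin(a)],[-np.sin(a),np.cos(a)]])
tc=lambda p:np.array(p)/6+[415,235]
sc=lambda p:(np.array(p)-[398,0])/6+[185,145]
flap={"scene":[sc(p) for p in[(503,385),(672,360),(683,428),(503,455)]]}
m=np.mean([onz("scene",p,.1)[:2] for p in flap["scene"]],0);print("scene mouth",m)
S={"top":np.array([.4812,-.1924]),"scene":(m-B[0]*.0015+np.array([.4862,-.1894]))/2};print(S)
# far edge in top, z=.1 
for p in[(85,222),(112,336)]:print("mouth +y corners top",B@(onz("top",tc(p),.1)[:2]-S["top"])*1e3)
for nm,n,uv,z in(("tip","scene",sc((583,411)),.109),("L","scene",sc((480,201)),.194),("R","scene",sc((629,172)),.194),
 ("blade left","top",tc((122,267)),.125),("blade mid","top",tc((165,256)),.14),("ferr up","top",tc((188,217)),.2),("ferr lo","top",tc((207,289)),.2)):
    X=onz(n,uv,z)[:2];print(nm,X,B@(X-S[n])*1e3)
E
```

```text
scene mouth [ 0.4874 -0.1892]
{'top': array([ 0.4812, -0.1924]), 'scene': array([ 0.4861, -0.1895])}
mouth +y corners top [19.31   27.0996]
mouth +y corners top [-14.0932  28.2208]
tip [ 0.498 -0.188] [11.9245 -1.61  ]
L [ 0.4961 -0.2034] [  6.1024 -16.0502]
R [ 0.4816 -0.1624] [ 2.7526 27.3474]
blade left [ 0.4794 -0.1672] [ 4.7891 24.8565]
blade mid [ 0.4821 -0.1762] [ 5.1119 15.4165]
ferr up [ 0.4904 -0.1702] [14.6126 19.0283]
ferr lo [ 0.4721 -0.1749] [-4.3004 19.2329]
```

Request:
{"name": "servo_tool", "arguments": {"rot": [[0,0,0],[0,0,0],[0,0,0],[0,0,0],[0,0,0],[0,0,0],[0,0,0],[0,0,0]], "offset": [[-0.22,-0.22,0],[-0.21,-0.23,0],[0,0,0],[0,0,0],[0,0,0],[0,0,0],[0,0,0],[0,0,0]], "jaw": [0.1,0.1,0.1,0.1,0.1,0.1,0.1,0.1]}}

```text
time: 8.4
tool_pos: [0.4811, -0.1877, 0.2413]
tcp_rot: [0.605, 0.797, -0.0, -0.0]
wrist_force: [-0.5, -0.4, -2.9]
gripper_width: 0.0235
gripper_force: 60.4
```

```bash
python3 - <<'E'
from h import *
import cv2
s=cv2.cvtColor(robot.camera("scene"),cv2.COLOR_RGB2BGR);t=cv2.cvtColor(robot.camera("top"),cv2.COLOR_RGB2BGR)
f=lambda im,x,y:cv2.resize(im[y:y+75,x:x+50],(400,600),interpolation=cv2.INTER_CUBIC)
cv2.imwrite("pics/c5.png",np.hstack([f(t,420,245),f(s,195,160)]))
q=robot.read_state();print(q["time"],q["tool_pos"],q["tcp_rot"],q["wrist_force"],q["torque"])
E
```

```text
8.5 [ 0.4811 -0.1878  0.2413] [ 0.6046  0.7966 -0.     -0.    ] [-0.0139 -0.5237 -2.1464] [-0.0034 -0.0355 -0.0147]
```

View pics/c5.png

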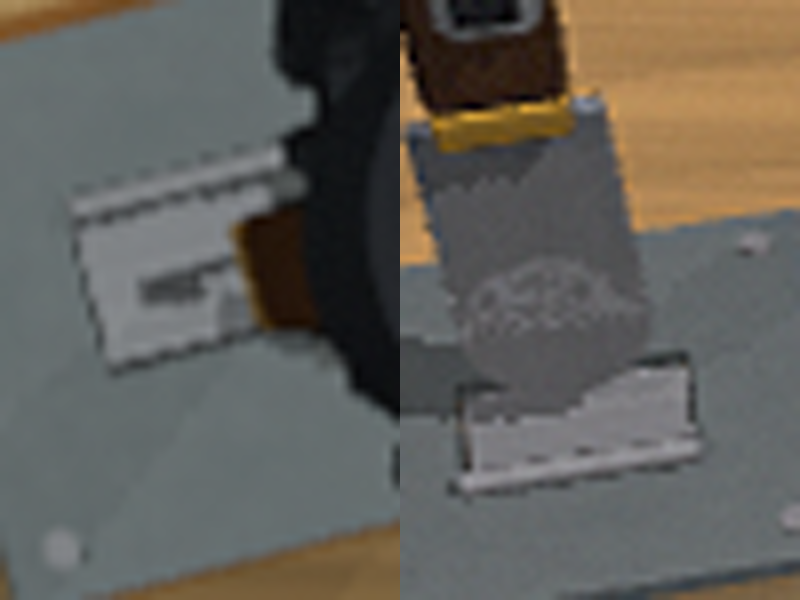

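```bash
python3 - <<'E'
from h import *
a=np.radians(15);B=np.array([[np.cos(a),np.sin(a)],[-np.sin(a),np.cos(a)]])
tc=lambda p:np.array(p)/8+[420,245]
sc=lambda p:(np.array(p)-[400,0])/8+[195,160]
m=np.mean([onz("scene",sc(p),.1)[:2] for p in[(458,388),(687,354),(697,450),(465,485)]],0)
print("slot by scene",m-B[0]*.0015)
S={"top":np.array([.4812,-.1924]),"scene":(m-B[0]*.0015+2*np.array([.4862,-.1894]))/3};print(S)
def proj(n,X):
    p=P[n];T=np.linalg.inv(np.array(p["world_from_camera"]));c=T[:3,:3]@X+T[:3,3];return np.array([p["fx"]*c[0]/c[2]+p["cx"],p["fy"]*c[1]/c[2]+p["cy"]])
for nm,n,uv,z in(("L","scene",sc((412,138)),.194),("R","scene",sc((606,103)),.194),
 ("Llow","scene",sc((465,330)),.134),("Rlow","scene",sc((650,310)),.134),
 ("blade left","top",tc((142,289)),.125),("ferr up","top",tc((237,228)),.2),("ferr lo","top",tc((262,325)),.2)):
    X=onz(n,uv,z)[:2];print(nm,X,B@(X-S[n])*1e3)
E
```

```text
slot by scene [ 0.4848 -0.1897]
{'top': array([ 0.4812, -0.1924]), 'scene': array([ 0.4857, -0.1895])}
L [ 0.493  -0.2079] [  2.2911 -19.6866]
R [ 0.4797 -0.1676] [-0.1018 22.6932]
Llow [ 0.4915 -0.2085] [  0.6918 -19.8978]
Rlow [ 0.4831 -0.1668] [ 3.3443 22.58  ]
blade left [ 0.4767 -0.1712] [ 1.1682 21.6601]
ferr up [ 0.4869 -0.1753] [ 9.9123 15.0962]
ferr lo [ 0.4684 -0.1799] [-9.1504 15.4218]
```

Request:
{"name": "servo_tool", "arguments": {"rot": [[0,0,0.6],[0,0,0],[0,0,0],[0,0,0],[0,0,0],[0,0,0],[0,0,0],[0,0,0]], "offset": [[-0.1,-0.1,0],[0,0,0.3],[0,0,0.3],[0,0,0.3],[0,0,0.3],[0,0,0.3],[0,0,0],[0,0,0]], "jaw": [0.1,0.1,0.1,0.1,0.1,0.1,0.1,0.1]}}

```text
time: 9.3
tool_pos: [0.4806, -0.189, 0.2266]
tcp_rot: [0.609, 0.793, 0.0, 0.0]
wrist_force: [-1.0, 0.7, -0.1]
gripper_width: 0.0233
gripper_force: 60.7
```

Request:
{"name": "servo_tool", "arguments": {"rot": [[0,0,0],[0,0,0],[0,0,0],[0,0,0],[0,0,0],[0,0,0],[0,0,0],[0,0,0]], "offset": [[0,0,0.2],[0,0,0.2],[0,0,0.2],[0,0,0.2],[0,0,0],[0,0,0],[0,0,0],[0,0,0]], "jaw": [0.1,0.1,0.1,0.1,0.1,0.1,0.1,0.1]}}

```text
time: 10.1
tool_pos: [0.4795, -0.1895, 0.218]
tcp_rot: [0.609, 0.793, -0.001, -0.001]
wrist_force: [-2.1, -1.3, 0.3]
gripper_width: 0.0232
gripper_force: 60.6
```

Request:
{"name": "servo_tool", "arguments": {"rot": [[0,0,0],[0,0,0],[0,0,0],[0,0,0],[0,0,0],[0,0,0],[0,0,0],[0,0,0]], "offset": [[0,0,0.2],[0,0,0.2],[0,0,0.2],[0,0,0.2],[0,0,0],[0,0,0],[0,0,0],[0,0,0]], "jaw": [0.1,0.1,0.1,0.1,0.1,0.1,0.1,0.1]}}

```text
time: 10.9
tool_pos: [0.4798, -0.1889, 0.2101]
tcp_rot: [0.609, 0.793, -0.0, -0.001]
wrist_force: [-3.3, -0.9, 0.4]
gripper_width: 0.0234
gripper_force: 60.5
```

Request:
{"name": "servo_tool", "arguments": {"rot": [[0,0,0],[0,0,0],[0,0,0],[0,0,0],[0,0,0],[0,0,0],[0,0,0],[0,0,0]], "offset": [[0,0,0.2],[0,0,0.2],[0,0,0.1],[0,0,0.1],[0,0,0],[0,0,0],[0,0,0],[0,0,0]], "jaw": [0.1,0.1,0.1,0.1,0.1,0.1,0.1,0.1]}}

```text
time: 11.7
tool_pos: [0.4797, -0.189, 0.2039]
tcp_rot: [0.609, 0.793, -0.0, -0.001]
wrist_force: [-2.8, -0.8, -2.6]
gripper_width: 0.0233
gripper_force: 60.4
```

Request:
{"name": "servo_tool", "arguments": {"rot": [[0,0,0],[0,0,0],[0,0,0],[0,0,0],[0,0,0],[0,0,0],[0,0,0],[0,0,0]], "offset": [[0,0,0.2],[0,0,0.2],[0,0,0.2],[0,0,0.1],[0,0,0],[0,0,0],[0,0,0],[0,0,0]], "jaw": [0.1,0.1,0.1,0.1,0.1,0.1,0.1,0.1]}}

```text
time: 12.5
tool_pos: [0.48, -0.189, 0.1972]
tcp_rot: [0.609, 0.793, -0.0, -0.0]
wrist_force: [-3.4, -1.0, -2.1]
gripper_width: 0.0233
gripper_force: 60.4
```

Request:
{"name": "servo_tool", "arguments": {"rot": [[0,0,0],[0,0,0],[0,0,0],[0,0,0],[0,0,0],[0,0,0],[0,0,0],[0,0,0]], "offset": [[0,0,0.2],[0,0,0.2],[0,0,0.2],[0,0,0.1],[0,0,0],[0,0,0],[0,0,0],[0,0,0]], "jaw": [0.1,0.1,0.1,0.1,0.1,0.1,0.1,0.1]}}

```text
time: 13.3
tool_pos: [0.4801, -0.1891, 0.1902]
tcp_rot: [0.609, 0.793, -0.0, -0.0]
wrist_force: [-4.2, -1.6, -2.3]
gripper_width: 0.0231
gripper_force: 60.7
```

Request:
{"name": "servo_tool", "arguments": {"rot": [[0,0,0],[0,0,0],[0,0,0],[0,0,0],[0,0,0],[0,0,0],[0,0,0],[0,0,0]], "offset": [[0,0,0.1],[0,0,0.1],[0,0,0.1],[0,0,0.1],[0,0,0],[0,0,0],[0,0,0],[0,0,0]], "jaw": [0.1,0.1,0.1,0.1,0.1,0.1,0.1,0.1]}}

```text
time: 14.1
tool_pos: [0.4802, -0.189, 0.1863]
tcp_rot: [0.609, 0.793, -0.0, -0.0]
wrist_force: [-2.5, -0.9, -0.8]
gripper_width: 0.0238
gripper_force: 60.7
```

Request:
{"name": "servo_tool", "arguments": {"rot": [[0,0,0],[0,0,0],[0,0,0],[0,0,0],[0,0,0],[0,0,0],[0,0,0],[0,0,0]], "offset": [[0,0,0.1],[0,0,0.1],[0,0,0.1],[0,0,0.1],[0,0,0.1],[0,0,0],[0,0,0],[0,0,0]], "jaw": [0.1,0.1,0.1,0.1,0.1,0.1,0.1,0.1]}}

```text
time: 14.9
tool_pos: [0.4802, -0.1891, 0.1813]
tcp_rot: [0.609, 0.793, -0.0, -0.0]
wrist_force: [-2.3, -0.4, -1.4]
gripper_width: 0.0231
gripper_force: 60.5
```

Request:
{"name": "servo_tool", "arguments": {"rot": [[0,0,0],[0,0,0],[0,0,0],[0,0,0],[0,0,0],[0,0,0],[0,0,0],[0,0,0]], "offset": [[0,0,0.1],[0,0,0.1],[0,0,0.1],[0,0,0.1],[0,0,0.1],[0,0,0.1],[0,0,0],[0,0,0]], "jaw": [0.1,0.1,0.1,0.1,0.1,0.1,0.1,0.1]}}

```text
time: 15.7
tool_pos: [0.4802, -0.1891, 0.1752]
tcp_rot: [0.609, 0.793, -0.0, -0.0]
wrist_force: [-2.8, -1.2, -2.6]
gripper_width: 0.0236
gripper_force: 60.5
```

Request:
{"name": "servo_tool", "arguments": {"rot": [[0,0,0],[0,0,0],[0,0,0],[0,0,0],[0,0,0],[0,0,0],[0,0,0],[0,0,0]], "offset": [[0,0,0.1],[0,0,0.1],[0,0,0.1],[0,0,0.1],[0,0,0.1],[0,0,0],[0,0,0],[0,0,0]], "jaw": [0.1,0.1,0.1,0.1,0.1,0.1,0.1,0.1]}}

```text
time: 16.5
tool_pos: [0.4801, -0.1891, 0.1702]
tcp_rot: [0.609, 0.793, -0.0, -0.0]
wrist_force: [-2.3, -1.3, -2.2]
gripper_width: 0.0233
gripper_force: 60.5
```

Request:
{"name": "servo_tool", "arguments": {"rot": [[0,0,0],[0,0,0],[0,0,0],[0,0,0],[0,0,0],[0,0,0],[0,0,0],[0,0,0]], "offset": [[0,0,0.05],[0,0,0.05],[0,0,0.05],[0,0,0.05],[0,0,0],[0,0,0],[0,0,0],[0,0,0]], "jaw": [0.1,0.1,0.1,0.1,0.1,0.1,0.1,0.1]}}

```text
time: 17.3
tool_pos: [0.4803, -0.189, 0.1683]
tcp_rot: [0.609, 0.793, -0.0, -0.0]
wrist_force: [-2.4, -1.1, -1.7]
gripper_width: 0.0235
gripper_force: 60.5
```

Request:
{"name": "servo_tool", "arguments": {"rot": [[0,0,0],[0,0,0],[0,0,0],[0,0,0],[0,0,0],[0,0,0],[0,0,0],[0,0,0]], "offset": [[0,0,0.03],[0,0,0.03],[0,0,0.03],[0,0,0.03],[0,0,0.03],[0,0,0],[0,0,0],[0,0,0]], "jaw": [0.1,0.1,0.1,0.1,0.1,0.1,0.1,0.1]}}

```text
time: 18.1
tool_pos: [0.4803, -0.189, 0.1668]
tcp_rot: [0.609, 0.793, -0.0, -0.0]
wrist_force: [-2.2, -1.7, -1.0]
gripper_width: 0.0235
gripper_force: 60.5
```

Request:
{"name": "servo_tool", "arguments": {"rot": [[0,0,0],[0,0,0],[0,0,0],[0,0,0],[0,0,0],[0,0,0],[0,0,0],[0,0,0]], "offset": [[0,0,0.03],[0,0,0.03],[0,0,0.03],[0,0,0.03],[0,0,0.03],[0,0,0],[0,0,0],[0,0,0]], "jaw": [0.1,0.1,0.1,0.1,0.1,0.1,0.1,0.1]}}

```text
time: 18.9
tool_pos: [0.4803, -0.189, 0.1653]
tcp_rot: [0.609, 0.793, -0.0, -0.0]
wrist_force: [-2.8, -1.3, -1.4]
gripper_width: 0.0234
gripper_force: 60.5
```

Request:
{"name": "servo_tool", "arguments": {"rot": [[0,0,0],[0,0,0],[0,0,0],[0,0,0],[0,0,0],[0,0,0],[0,0,0],[0,0,0]], "offset": [[0,0,0.03],[0,0,0.03],[0,0,0.03],[0,0,0.03],[0,0,0.03],[0,0,0],[0,0,0],[0,0,0]], "jaw": [0.1,0.1,0.1,0.1,0.1,0.1,0.1,0.1]}}

```text
time: 19.7
tool_pos: [0.4803, -0.189, 0.1638]
tcp_rot: [0.609, 0.793, -0.0, -0.0]
wrist_force: [-2.9, -0.4, -0.9]
gripper_width: 0.0231
gripper_force: 60.5
```

Request:
{"name": "servo_tool", "arguments": {"rot": [[0,0,0],[0,0,0],[0,0,0],[0,0,0],[0,0,0],[0,0,0],[0,0,0],[0,0,0]], "offset": [[0,0,0.03],[0,0,0.03],[0,0,0.03],[0,0,0.03],[0,0,0.03],[0,0,0],[0,0,0],[0,0,0]], "jaw": [0.1,0.1,0.1,0.1,0.1,0.1,0.1,0.1]}}

```text
time: 20.5
tool_pos: [0.4803, -0.1891, 0.1623]
tcp_rot: [0.609, 0.793, -0.0, -0.0]
wrist_force: [-2.8, -0.2, -2.0]
gripper_width: 0.0236
gripper_force: 60.6
```

Request:
{"name": "servo_tool", "arguments": {"rot": [[0,0,0],[0,0,0],[0,0,0],[0,0,0],[0,0,0],[0,0,0],[0,0,0],[0,0,0]], "offset": [[0,0,0.03],[0,0,0.03],[0,0,0.03],[0,0,0.03],[0,0,0.03],[0,0,0],[0,0,0],[0,0,0]], "jaw": [0.1,0.1,0.1,0.1,0.1,0.1,0.1,0.1]}}

```text
time: 21.3
tool_pos: [0.4802, -0.1891, 0.1608]
tcp_rot: [0.609, 0.793, -0.0, -0.0]
wrist_force: [-3.1, -0.5, -1.8]
gripper_width: 0.0233
gripper_force: 60.6
```

Request:
{"name": "servo_tool", "arguments": {"rot": [[0,0,0],[0,0,0],[0,0,0],[0,0,0],[0,0,0],[0,0,0],[0,0,0],[0,0,0]], "offset": [[0,0,0.03],[0,0,0.03],[0,0,0.03],[0,0,0.03],[0,0,0.03],[0,0,0],[0,0,0],[0,0,0]], "jaw": [0.1,0.1,0.1,0.1,0.1,0.1,0.1,0.1]}}

```text
time: 22.1
tool_pos: [0.4803, -0.189, 0.1593]
tcp_rot: [0.609, 0.793, -0.0, -0.0]
wrist_force: [-3.1, -1.1, -1.2]
gripper_width: 0.0235
gripper_force: 60.6
```

Request:
{"name": "servo_tool", "arguments": {"rot": [[0,0,0],[0,0,0],[0,0,0],[0,0,0],[0,0,0],[0,0,0],[0,0,0],[0,0,0]], "offset": [[0,0,0.03],[0,0,0.03],[0,0,0.03],[0,0,0.03],[0,0,0.03],[0,0,0],[0,0,0],[0,0,0]], "jaw": [0.1,0.1,0.1,0.1,0.1,0.1,0.1,0.1]}}

```text
time: 22.9
tool_pos: [0.4804, -0.1891, 0.1582]
tcp_rot: [0.609, 0.793, 0.0, 0.0]
wrist_force: [-3.6, -0.8, 4.0]
gripper_width: 0.0234
gripper_force: 61.3
```

Request:
{"name": "servo_tool", "arguments": {"rot": [[0,0,0],[0,0,0],[0,0,0],[0,0,0],[0,0,0],[0,0,0],[0,0,0],[0,0,0]], "offset": [[0,0,0.02],[0,0,0.02],[0,0,0.01],[0,0,0],[0,0,0],[0,0,0],[0,0,0],[0,0,0]], "jaw": [0.1,0.1,0.1,0.1,0.1,0.1,0.1,0.1]}}

```text
time: 23.7
tool_pos: [0.4805, -0.1892, 0.1581]
tcp_rot: [0.609, 0.793, 0.0, 0.0]
wrist_force: [-3.6, 0.0, 6.9]
gripper_width: 0.0235
gripper_force: 61.8
```

Request:
{"name": "servo_tool", "arguments": {"rot": [[0,0,0],[0,0,0],[0,0,0],[0,0,0],[0,0,0],[0,0,0],[0,0,0],[0,0,0]], "offset": [[0,0,0.03],[0,0,0.03],[0,0,0.03],[0,0,0],[0,0,0],[0,0,0],[0,0,0],[0,0,0]], "jaw": [0.1,0.1,0.1,0.1,0.1,0.1,0.1,0.1]}}

```text
time: 24.5
tool_pos: [0.4805, -0.1893, 0.158]
tcp_rot: [0.609, 0.793, 0.0, 0.0]
wrist_force: [-5.2, 0.2, 12.6]
gripper_width: 0.0235
gripper_force: 62.6
```

Request:
{"name": "servo_tool", "arguments": {"rot": [[0,0,0],[0,0,0],[0,0,0],[0,0,0],[0,0,0],[0,0,0],[0,0,0],[0,0,0]], "offset": [[0,0,-0.05],[0,0,-0.05],[0,0,0],[0,0,0],[0,0,0],[0,0,0],[0,0,0],[0,0,0]], "jaw": [0.1,0.1,0.1,0.3,0.4,0.6,0.8,0.9]}}

```text
time: 25.3
tool_pos: [0.4809, -0.1889, 0.1574]
tcp_rot: [0.609, 0.793, 0.0, 0.0]
wrist_force: [0.1, -0.2, 0.2]
gripper_width: 0.0758
gripper_force: 0.0
```

Request:
{"name": "servo_tool", "arguments": {"rot": [[0,0,0],[0,0,0],[0,0,0],[0,0,0],[0,0,0],[0,0,0],[0,0,0],[0,0,0]], "offset": [[0,0,0],[0,0,0],[0,0,0],[0,0,0],[0,0,0],[0,0,0],[0,0,0],[0,0,0]], "jaw": [0.9,0.9,0.9,0.9,0.9,0.9,0.9,0.9]}}

```text
time: 26.1
tool_pos: [0.4804, -0.189, 0.1574]
tcp_rot: [0.609, 0.793, -0.0, 0.0]
wrist_force: [0.5, 0.9, -0.7]
gripper_width: 0.0769
gripper_force: 0.0
```

Request:
{"name": "servo_tool", "arguments": {"rot": [[0,0,0],[0,0,0],[0,0,0],[0,0,0],[0,0,0],[0,0,0],[0,0,0],[0,0,0]], "offset": [[0,0,-0.5],[0,0,-1.5],[0,0,-2],[0,0,-2],[0,0,-2],[0,0,-2],[0,0,-2],[0,0,-1]], "jaw": [0.9,0.9,0.9,0.9,0.9,0.9,0.9,0.9]}}

```text
time: 26.9
tool_pos: [0.4809, -0.1895, 0.2895]
tcp_rot: [0.609, 0.793, 0.001, 0.002]
wrist_force: [0.3, -0.7, -0.2]
gripper_width: 0.077
gripper_force: 0.0
```

```bash
python3 - <<'E'
from h import *
import cv2
cv2.imwrite("pics/c6.png",cv2.cvtColor(robot.camera("scene"),cv2.COLOR_RGB2BGR))
q=robot.read_state();print(q["time"],q["tool_pos"],q["wrist_force"])
E
```

```text
26.95 [ 0.4814 -0.1897  0.2903] [ 0.4584 -0.6118  1.0491]
```

View pics/c6.png

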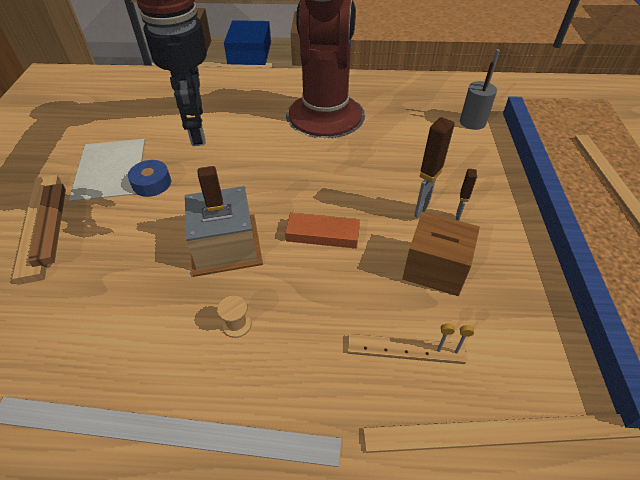

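The knife stands upright in the guard box at (210,188), with the ferrule just above the plate. The gripper is clear and everything else is where it was.

```bash
python3 -c "
from station import robot
print(robot.sign_off())"
```

```text
the job is handed in; nothing more can be done
None
```

The middle-sized knife stands upright in the guard box, its tip pressed onto the rubber seat with about 14 N and released; nothing else was touched, and I handed the job in at about 27 s.

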